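# Set the finishing grill to keep-warm and load it

## Task

The browning is over: first turn the grill's timer knob back until its pointer stands at zero, then lift the empty grid by its handle past the top rung of the mast and lower it until its pawl rests on that rung. Only then lay every fish cake from the baking sheet flat on the raised grid, side by side, and leave the crumb drawer pushed fully home and the other things on the bench where they are.

Things in the scene. Friction and masses are not known exactly. Their poses are not given: they have to be found in the camera images.
- grill: Fixed steel finishing grill. Own x points from its front (robot side) to the ladder mast at its back, y left, z up; origin on the bench; burner box from x = -120 to 100, 340 wide (y), 80 mm high. Grey control box at its left end: y 170 to 290, 85 high. Mast at x = 88 mm: two 14 mm posts at y = +-36, 315 high, with 10 mm round rungs between them every 45 mm.
- grid (a joint): Height of the grid on the mast, m: 0 on its lowest rung (the start), 0.045 on the next, 0.090 on the top rung; stop at 0.125. Slides upright, 0.5 to 0.75 kg, drag 1 N plus 25 N per m/s, falls if let go between rungs. Going up, the pawl trips over each rung; it drops clear once the grid is about 12 to 16 mm above that rung's seat, and the grid must then be lowered onto the rung.
- grid_top (a point): Middle of the grid's wire surface (axes as the grill's), 105 mm above the bench on the lowest rung, 195 on the top one. Grid 150 mm deep (x), 320 wide (y); a wire rail round its edge stands 13 mm above the wires (inside 144 x 318). Carriage plates start 79 mm behind this point, the pawl's tail 57 mm behind it (20 to 40 mm above the wires); the mast is 118 mm behind it.
- grid_handle (a point): Middle of the grid's lifting handle: black round bar, 16 mm thick, 124 mm long along the grill's y, over the grid's front edge on two thin legs; its axis is 55 mm above the wires and 83 mm in front of grid_top. Moves with the grid; pinch it from above.
- pawl (a joint): Angle of the yellow gravity pawl on the grid's carriage, rad: 0 is level, its rest and holding position, where its nose lies over the rung and carries the grid; it grows as the nose is pushed down by a rung on the way up (to about 1.0), and its tail weight swings it back to 0 when the rung is past. Nothing needs to touch it.
- timer (a joint): Angle of the burner timer's knob, rad: 0 when its pointer stands at the zero mark (burner off); positive values are time left, clockwise seen from above. Zero is not a stop: on the far side, at about -0.8 (green dot), lies the always-on setting, and the stops are at -0.9 and 4.3. It stays where it is left (0.05 N m friction).
- timer_grip (a point): On the timer knob's upright axis, at mid-height of its grip bar: black, white line on top, 50 long, 16 wide, its top 12 mm above this point, its foot 15 mm below on a 54 mm disc 9 mm thick. The control box's top is 27 mm below this point. The bar lies along the pointer; this point's x axis points along the pointer.
- timer_pointer (a point): Tip of the knob's red pointer, 37 mm from the axis.
- timer_zero (a point): The zero mark of the timer's dial: a red wedge on the white dial plate, on the mast side of the knob (direction +x of the grill from the knob's axis), 44 mm from the axis.
- drawer (a joint): How far the crumb drawer under the burner is pulled out towards the grill's front, m: 0 fully home, at most 0.08. Slides with about 2 N.
- drawer_handle (a point): Middle of the crumb drawer's handle: black round bar 12 mm thick, 112 long along the grill's y, 40 mm above the bench, 28 mm ahead of the drawer front, a plate 290 wide, 6 thick, 8 to 58 mm above the bench, which lies against the burner box when home.
- sheet: Flat aluminium baking sheet without a rim, 300 (x) x 270 (y) x 4 mm, fixed; origin at the centre of its underside. The cakes start on it.
- cake0: Fish-shaped baked cake, golden brown, firm, lying flat; 112 mm long (nose at x = +52, tail at x = -60), 48 mm wide (flat parallel sides from x = -20 to +30), 26 mm thick, 85 g. Origin at mid-thickness, on the centre line; x towards the nose. Either face may lie down. May be absent.
- cake1: Fish-shaped baked cake, golden brown, firm, lying flat; 112 mm long (nose at x = +52, tail at x = -60), 48 mm wide (flat parallel sides from x = -20 to +30), 26 mm thick, 85 g. Origin at mid-thickness, on the centre line; x towards the nose. Either face may lie down. May be absent.
- cake2: Fish-shaped baked cake, golden brown, firm, lying flat; 112 mm long (nose at x = +52, tail at x = -60), 48 mm wide (flat parallel sides from x = -20 to +30), 26 mm thick, 85 g. Origin at mid-thickness, on the centre line; x towards the nose. Either face may lie down. May be absent.
- cake3: Fish-shaped baked cake, golden brown, firm, lying flat; 112 mm long (nose at x = +52, tail at x = -60), 48 mm wide (flat parallel sides from x = -20 to +30), 26 mm thick, 85 g. Origin at mid-thickness, on the centre line; x towards the nose. Either face may lie down. May be absent.
- oil_pot: Bystander: steel oil pot with two small side handles, 80 mm across, 85 high, behind the baking sheet; origin at its foot.
- steel_pan: Bystander: open steel pan 110 x 170 x 65 mm, left front of the grill; origin under its centre.
- sauce_jar: Bystander: amber jar with red cap, 68 mm across, 110 high, left of the grill; origin at its foot.
- lifter: Bystander: spatula 240 mm long lying at the right of the baking sheet; origin at its middle.
Not all that is in view belongs to the job. Leave any black or green look-alike of the cake1 alone.

How it is judged:
By the outcome, as a careful person would: the job done as asked, in the order asked, and still so for the second after the job is handed in, with the robot touching nothing.
Of cake0, cake1, cake2, cake3 only 3 to 4 are there at a start; the rules pass over those that are not, and their reading is None.
At some moment in a run one of cake0, cake1, cake2, cake3 may be knocked a few centimetres aside while the robot is not near it.
Once in a run the grip may slacken for a moment while it holds something.
It also fails if it takes over 200 s, if anything falls off the work surface, if the arm or the gripper's body presses on something with over 40 N, if the wrist force passes 120 N, or if a joint passes its speed limit or range.

## Robot

A 6-joint arm with a two-finger parallel gripper is mounted at the origin on the work surface. World frame = base frame: x ahead of the robot, y to its left, z up, the work surface at z = 0. Lengths are in m, angles in rad, forces in N, time in s.
With the tool pointing down it reaches from about 0.375 to 0.975 m from the base axis. Payload 3.8 kg.
Tool frame: the origin (TCP) lies on the centre line of the jaws, within the pads' length; the fingertips stand 14 mm ahead of it and the grasp point (between the pads) lies 5 mm behind it; z points along the fingers, y is the line along which they close (so a half turn about z gives the same grasp; the last joint's range is limited). The gripper opens to 85 mm and grips with 20 to 120 N. Pads are 22 mm wide; open, the fingers measure 114 mm over their backs; the gripper's body (76 mm by 85 mm) begins 54 mm behind the grasp point. The pads swing forward as they close: fully open they stand 13 mm farther back than shut.
Start: joints at [-1.188, 0.264, 1.604, -0, 1.274, -0.037], TCP at [0.275, -0.616, 0.216] pointing down, gripper open.
Joint ranges: [-2.63, 2.63], [-0.94, 2.18], [0.31, 2.57], [-1.31, 4.45], [0, 2.66], [-2.55, 2.55]. Speed limits (rad/s): [2.57, 2.57, 3.14, 3.14, 3.14, 3.14].

## Interface

Orientations are given as a rotation vector (axis times angle).
In Python, from workcell import bot, eyes, spot_in gives the robot as it stands.
- The arm moves only by the tool carry_out, never from a script. Its argument "series" is text: rows parted by semicolons, each of 4 numbers parted by spaces: the shift along the world's x, y, z in m, then the turn about the world's z in degrees. In form: tx ty tz roll; .... A call has 1 to 20 rows; each row shifts and turns the commanded pose from where the row before left it; what a row does not reach is not made up. A row lasts 1/8 s, in which the tool goes at most 62.5 mm and 10.7 degrees, less where a joint would pass 70% of its speed; a pose out of reach is approached as far as the arm can. A call is refused whole if a number of a shift passes 0.0625 or a number of a turn 10.7, either way. A call with a gripper value outside its range is refused whole. "jaw" is the gripper command: -1 is shut, 1 is fully open, values between are in proportion, set as the call begins (left out, the last holds). The fingers move at their own pace and stop on an object; "grip_force" is the grip in N (left out, the last holds). Time passes only in rows, so rows that do not move let the fingers close. It gives the time, the measured TCP pose, the force, the opening and the grip force at its end, in the units of the state.
- bot.read_state(): the state, without advancing time (a new reading comes with each control period).
- eyes.read_camera(name): name is "scene" or "top"; returns (picture, depth): 420x560x3 uint8, blue, green, red; 420x560 float32, m along the optical axis (not along the pixel's ray), 0 where there is no reading.
- eyes.get_calibration(name): a dict with "K" (3x3 intrinsics, pixels), "distortion" ([k1, k2, p1, p2, k3] as OpenCV has them; the pictures are not rectified), "position" and "rotation" of the camera in the world. Camera axes: x right, y down, z forward; pixel columns grow to the right and rows downward; lengths in m; the calibration is good to about 2 mm. A picture is of the moment at which its call begins. get_calibration takes no time and is no camera call.
- bot.finish_job(): hands the job in; it is judged then, once.
Trained networks look in the newest picture that a camera, given by its name, has taken for a name from the list of things; names that differ only in an ending like _2 or _b are one class to them, and where a whole thing is asked for, a point or a joint stands for the part that bears it (a point fixed in the world has none). Each returns a list of dicts, best first, with "score" (0 to 1); they miss things now and then, are a little off and sometimes report something else, mostly with a low value. They report only what shows in the picture. A call takes as long as a camera call. They do not tell look-alikes from the thing itself.
- spot_in(camera, target): "rect" ([centre column, centre row, width, height] in pixels, round what is visible of it).
The state is a dict: "time": time; "q": joint angles; "joint_vel": joint speeds; "joint_torque": joint torques, N m; "tool_pos": TCP position; "tcp_rot": TCP orientation; "wrist_force": force on the tool from outside, world axes, zero at the start; "torque": the same for the moment, N m; "width": opening from 0.0 (shut) to 1.0 (fully open); "grip_force": force on a finger pad.
Only numpy, scipy, OpenCV 4.12 (cv2) and the standard library are available. Lean on these libraries where they do the work, as an engineer would, in place of code of your own. Each camera call takes 0.05 s, during which the arm holds its last target. There are 200 camera calls.

## Working session

There is one attempt and no reset: what is moved stays moved. The work goes in short steps, Python scripts to look and compute and a tool call to move; the robot and the scene stay as the last step left them, time stands still between calls to the robot, and variables do not carry over. Pictures are saved under pics/ and viewed, at most 14 in all, crops included, and the job is handed in when it is done.

Besides the shell and the picture viewer there is one more tool, called as name(argument=value, ...) on one line, values as JSON. carry_out: Moves the arm, as the interface text tells. Its arguments: {"type":"object","properties":{"series":{"type":"string"},"jaw":{"type":"number"},"grip_force":{"type":"number"}},"required":["series"]}

```bash
mkdir -p pics; ls; cat > h.py <<'E'
import numpy as np, cv2
from workcell import bot, eyes, spot_in
def cam(n):
    p,d=eyes.read_camera(n); return p,d,eyes.get_calibration(n)
def cloud(d,c):
    h,w=d.shape
    uv=np.stack(np.meshgrid(np.arange(w),np.arange(h)),-1).reshape(-1,1,2).astype(float)
    n=cv2.undistortPoints(uv,np.array(c["K"]),np.array(c["distortion"])).reshape(h,w,2)
    P=np.dstack([n*d[...,None],d])
    R=np.array(c["rotation"]); 
    if R.shape!=(3,3): R=cv2.Rodrigues(R)[0]
    W=P@R.T+np.array(c["position"]); W[d==0]=np.nan
    return W
def proj(X,c):
    R=np.array(c["rotation"])
    if R.shape!=(3,3): R=cv2.Rodrigues(R)[0]
    t=-R.T@np.array(c["position"])
    return cv2.projectPoints(np.float64(X).reshape(-1,1,3),cv2.Rodrigues(R.T)[0],t,np.array(c["K"]),np.array(c["distortion"]))[0].reshape(-1,2)
E
python3 - <<'E'
from h import *
for n in("scene","top"):
    p,d,c=cam(n); cv2.imwrite(f"pics/{n}0.png",p); print(n,c)
    for t in("grill","cake0","timer","timer_pointer","timer_zero","grid_handle","drawer_handle","sheet","oil_pot"):
        print(t,[(np.round(r["rect"]).tolist(),round(r["score"],2)) for r in spot_in(n,t)][:6])
print(bot.read_state())
E
```

```text
pics
scene {'K': array([[505.41761297,   0.        , 281.76057116],
       [  0.        , 505.41761297, 204.10188376],
       [  0.        ,   0.        ,   1.        ]]), 'distortion': array([-0.01693542,  0.        ,  0.        ,  0.        ,  0.        ]), 'position': array([ 1.34455434, -0.3433935 ,  1.46556155]), 'rotation': array([-2.12025674, -1.57388652,  0.45218659])}
grill [([359.0, 237.0, 160.0, 98.0], 0.89)]
cake0 [([181.0, 227.0, 19.0, 31.0], 0.89), ([185.0, 269.0, 17.0, 33.0], 0.89), ([215.0, 318.0, 31.0, 34.0], 0.88), ([99.0, 233.0, 20.0, 28.0], 0.85), ([220.0, 224.0, 22.0, 33.0], 0.78), ([155.0, 183.0, 21.0, 24.0], 0.72)]
timer []
timer_pointer [([408.0, 207.0, 16.0, 16.0], 0.7)]
timer_zero [([359.0, 236.0, 156.0, 99.0], 0.97)]
grid_handle [([342.0, 227.0, 116.0, 85.0], 0.63), ([206.0, 247.0, 97.0, 97.0], 0.44)]
drawer_handle [([326.0, 200.0, 77.0, 29.0], 0.78)]
sheet [([206.0, 248.0, 95.0, 95.0], 0.55)]
oil_pot [([262.0, 292.0, 42.0, 44.0], 0.68), ([406.0, 207.0, 17.0, 15.0], 0.2)]
top {'K': array([[531.54213783,   0.        , 280.50215594],
       [  0.        , 531
[... 893 characters left out ...]
.0, 31.0, 35.0], 0.68)]
{'time': 1.0, 'q': array([-1.18793434e+00,  2.63891670e-01,  1.60404618e+00,  2.73791874e-06,
        1.27372589e+00, -3.68886175e-02]), 'joint_vel': array([-0.00047814, -0.00018121, -0.00139913, -0.00039272, -0.00095568,
       -0.00077215]), 'joint_torque': array([-1.10825731e-04, -5.15072000e+01, -3.67738616e+01, -8.67273775e-05,
        8.55388607e-04,  1.01005617e-05]), 'tool_pos': array([ 0.27507628, -0.61636487,  0.21606036]), 'tcp_rot': array([-3.07258771e+00, -6.54497030e-01,  1.51672748e-05]), 'wrist_force': array([-0.21830033, -0.53807821,  0.20542161]), 'torque': array([ 0.04960001,  0.00787236, -0.02483733]), 'grip_force': 0.0, 'width': 1.000633443076841}
```

```bash
python3 - <<'E'
import cv2
a=cv2.imread("pics/top0.png")[90:320,80:480]; cv2.imwrite("pics/top0c.png",cv2.resize(a,(800,460),interpolation=cv2.INTER_CUBIC))
a=cv2.imread("pics/scene0.png")[130:345,70:450]; cv2.imwrite("pics/scene0c.png",cv2.resize(a,(798,452),interpolation=cv2.INTER_CUBIC))
E
```

```text
(no output)
```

View pics/top0c.png

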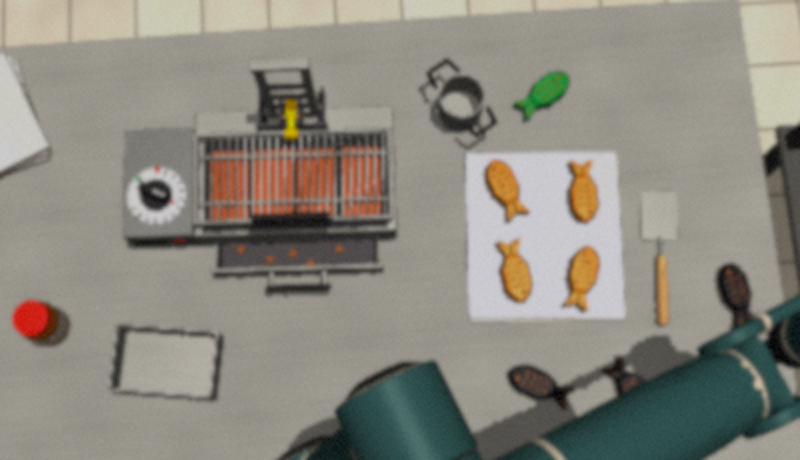

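View pics/scene0c.png

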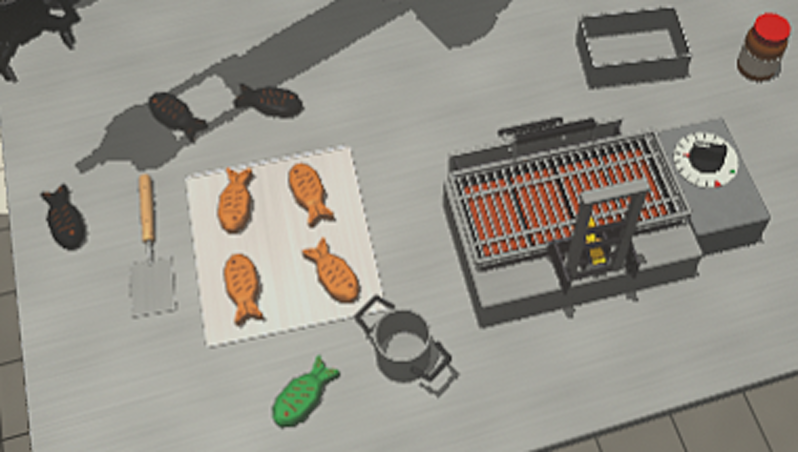

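The bench has four golden cakes on the sheet, with black ones and a green one as decoys. The drawer is partly open. The knob pointer is at crop (165,203), not at zero. Next I'll measure from merged clouds.

```bash
cat >> h.py <<'E'
def cakes(names=("top","scene"),zr=(0.012,0.05),roi=None):
    out={}
    for n in names:
        p,d,c=cam(n); W=cloud(d,c); hsv=cv2.cvtColor(p,cv2.COLOR_BGR2HSV)
        m=(hsv[...,0]>8)&(hsv[...,0]<24)&(hsv[...,1]>110)&(hsv[...,2]>110)
        with np.errstate(invalid='ignore'): m&=(W[...,2]>zr[0])&(W[...,2]<zr[1])
        k,l,s,_=cv2.connectedComponentsWithStats(m.astype(np.uint8))
        for i in range(1,k):
            if s[i,4]<60: continue
            P=W[l==i]; z=np.median(P[:,2]); q=P[:,:2]
            q=q[np.abs(P[:,2]-z)<.02]
            mu=q.mean(0); a=np.linalg.svd(q-mu,full_matrices=False)[2][0]
            u=(q-mu)@a; v=(q-mu)@[-a[1],a[0]]
            # tail end is farther from the centroid
            lo,hi=np.percentile(u,[.5,99.5])
            if -lo<hi: a=-a; u=-u; v=-v; lo,hi=-hi,-lo
            vm=(np.percentile(v,1)+np.percentile(v,99))/2
            o=mu+a*((lo+hi)/2+.004)+np.array([-a[1],a[0]])*vm
            out.setdefault(n,[]).append((o.round(4).tolist(),round(float(np.degrees(np.arctan2(a[1],a[0]))),1),round(float(z),4),round(hi-lo,3),round(float(np.ptp(v)),3),int(s[i,4])))
    return out
E
python3 - <<'E'
from h import *
for n,l in cakes().items():
    for r in l: print(n,r)
for n in("top","scene"):
    p,d,c=cam(n); W=cloud(d,c).reshape(-1,3); C=p.reshape(-1,3)
    np.savez(f"{n}.npz",W=W,C=C)
    z=W[:,2]; 
    with np.errstate(invalid='ignore'):
        m=(z>.07)&(z<.093)&(W[:,0]>.3)&(W[:,1]>-.1)
    h,e=np.histogram(z[m],bins=12); print(n,h,e.round(3))
    im=np.zeros((400,500),np.uint8)
    q=W[m]; im[((q[:,0]-.2)*500).astype(int).clip(0,399),((q[:,1]+.2)*500).astype(int).clip(0,499)]=255
    im=cv2.morphologyEx(im,cv2.MORPH_CLOSE,np.ones((7,7)))
    k,l,s,ce=cv2.connectedComponentsWithStats(im)
    for i in range(1,k):
        if s[i,4]<200: continue
        pts=np.argwhere(l==i)[:,::-1].astype(np.float32); (cx,cy),(w,h),a=cv2.minAreaRect(pts)
        print(n,"ctr",(cy/500+.2,cx/500-.2),w/500,h/500,a)
    for a in("grid_handle","drawer_handle"):pass
E
```

```text
top ([0.6129, -0.2798], 19.6, 0.0302, np.float64(0.101), 0.045, 292)
top ([0.5911, -0.4172], 179.3, 0.0297, np.float64(0.102), 0.046, 293)
top ([0.4582, -0.2848], -172.9, 0.0298, np.float64(0.102), 0.045, 305)
top ([0.4485, -0.4004], -18.1, 0.0298, np.float64(0.103), 0.044, 303)
top ([0.4099, -0.5357], 174.8, 0.0195, np.float64(0.115), 0.018, 131)
scene ([0.4611, -0.2865], -173.3, 0.0301, np.float64(0.104), 0.046, 302)
scene ([0.4477, -0.4013], -18.1, 0.0309, np.float64(0.107), 0.044, 306)
scene ([0.418, -0.5375], -5.7, 0.0201, np.float64(0.113), 0.014, 131)
scene ([0.6141, -0.2817], 18.4, 0.0299, np.float64(0.109), 0.046, 350)
scene ([0.5925, -0.4184], 178.0, 0.0304, np.float64(0.105), 0.045, 352)
top [ 69 102 167 269 423 560 755 798 755 658 493 312] [0.07  0.072 0.074 0.076 0.078 0.08  0.081 0.083 0.085 0.087 0.089 0.091
 0.093]
top ctr (0.6537464904785156, 0.13790191650390626) 0.4623480529785156 0.22492800903320312 2.045408248901367
top ctr (0.7490000000000001, 0.07500000000000001) 0.026 0.082 90.0
scene [ 61  80 107 230 413 548 808 797 865 725 469 253] [0.07  0.072 0.074 0.076 0.078 0.08  0.081 0.083 0.085 0.087 0.089 0.091
 0.093]
scene ctr (0.4406800231933594, 0.5032400512695312) 0.06519999694824219 0.033200000762939455 36.869895935058594
scene ctr (0.6553864440917969, 0.1357401428222656) 0.462576416015625 0.22587696838378907 2.1610796451568604
scene ctr (0.6630655822753906, 0.1362786865234375) 0.034403583526611325 0.06989359283447266 84.80557250976562
```

```bash
python3 - <<'E'
import numpy as np,cv2
for n in("top","scene"):
    f=np.load(n+".npz"); W,C=f["W"],f["C"].astype(int)
    def sel(x0,x1,y0,y1,z0,z1):
        return (W[:,0]>x0)&(W[:,0]<x1)&(W[:,1]>y0)&(W[:,1]<y1)&(W[:,2]>z0)&(W[:,2]<z1)
    def rep(nm,m):
        q=W[m]
        if len(q)<3: print(n,nm,len(q));return
        mu=q.mean(0); a=np.linalg.svd((q-mu)[:,:2],full_matrices=False)[2][0]; u=(q-mu)[:,:2]@a
        print(n,nm,len(q),mu.round(4),"axis",np.degrees(np.arctan2(a[1],a[0])).round(1),"ext",(mu[:2]+a*u.min()).round(3),(mu[:2]+a*u.max()).round(3))
    rep("handle",sel(.5,.6,-.02,.18,.15,.18))
    rep("drawerh",sel(.38,.52,-.03,.2,.03,.06)&(C.sum(1)<150))
    rep("mast",sel(.72,.80,0,.16,.285,.34))
    k=sel(.5,.72,.22,.38,.07,.14)
    rep("knobbar",k&(W[:,2]>.108))
    b,g,r=C.T
    rep("plate",k&(C.min(1)>150))
    rep("black",k&(C.max(1)<60))
    rep("red",k&(r>110)&(r-g>50)&(r-b>50)); 
    m=k&(r>90)&(r-g>40)&(r-b>40); print(W[m].round(3).tolist())
    m=k&(g>r+25); print("green",W[m].round(3).tolist())
p=[cv2.resize(cv2.imread(f"pics/{n}0.png")[y-25:y+25,x-30:x+30],(480,400),interpolation=cv2.INTER_CUBIC) for n,x,y in(("top",157,187),("scene",407,207))]
cv2.imwrite("pics/k.png",cv2.resize(np.hstack(p),(800,334)))
E
```

```text
top handle 193 [0.5489 0.0814 0.1658] axis 87.8 ext [0.546 0.017] [0.551 0.146]
top drawerh 40 [0.4562 0.0805 0.0448] axis 86.9 ext [0.454 0.039] [0.459 0.131]
top mast 215 [0.7489 0.0726 0.3133] axis -92.4 ext [0.751 0.118] [0.747 0.03 ]
top knobbar 192 [0.6332 0.269  0.1187] axis 142.9 ext [0.707 0.213] [0.596 0.297]
top plate 437 [0.6214 0.3101 0.0869] axis -64.9 ext [0.6   0.356] [0.643 0.265]
top black 138 [0.6117 0.3001 0.0992] axis 148.0 ext [0.72  0.232] [0.546 0.341]
top red 5 [0.6697 0.3096 0.0889] axis -146.9 ext [0.674 0.312] [0.667 0.308]
[[0.675, 0.311, 0.083], [0.672, 0.306, 0.092], [0.671, 0.314, 0.086], [0.668, 0.308, 0.096], [0.669, 0.306, 0.091], [0.666, 0.31, 0.089]]
green [[0.654, 0.343, 0.091], [0.655, 0.341, 0.087]]
scene handle 207 [0.5526 0.0789 0.1653] axis -92.2 ext [0.555 0.144] [0.55  0.016]
scene drawerh 29 [0.4584 0.0882 0.0473] axis -92.3 ext [0.46  0.136] [0.456 0.034]
scene mast 286 [0.7531 0.0709 0.3118] axis -92.4 ext [0.755 0.118] [0.751 0.027]
scene knobbar 237 [0.6329 0.2693 0.1183] axis -39.8 ext [0.596 0.3  ] [0.706 0.209]
scene plate 417 [0.6266 0.2995 0.0905] axis 117.9 ext [0.678 0.203] [0.596 0.358]
scene black 242 [0.6304 0.287  0.1031] axis 86.8 ext [0.627 0.218] [0.633 0.334]
scene red 10 [0.6555 0.3031 0.091 ] axis 17.1 ext [0.603 0.287] [0.674 0.309]
[[0.603, 0.285, 0.089], [0.602, 0.29, 0.084], [0.61, 0.285, 0.092], [0.663, 0.307, 0.091], [0.662, 0.311, 0.088], [0.668, 0.303, 0.095], [0.666, 0.309, 0.089], [0.668, 0.311, 0.091], [0.671, 0.303, 0.092], [0.67, 0.307, 0.09], [0.675, 0.306, 0.097]]
green [[0.649, 0.343, 0.083], [0.652, 0.344, 0.088], [0.656, 0.342, 0.088]]
```

View pics/k.png

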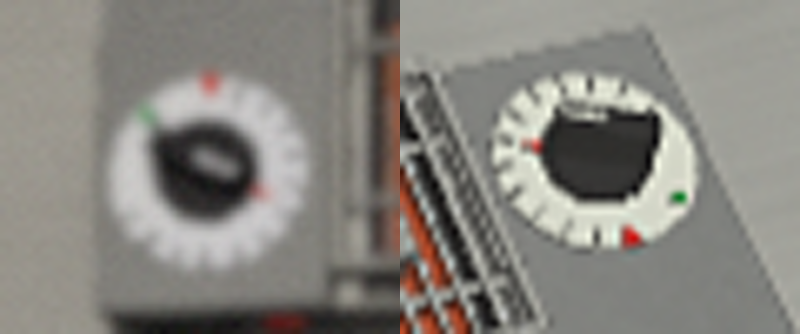

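```bash
cat >> h.py <<'E'
def ray(uv,c,z):
    uv=np.float64(uv).reshape(-1,1,2)
    n=cv2.undistortPoints(uv,np.array(c["K"]),np.array(c["distortion"])).reshape(-1,2)
    R=np.array(c["rotation"]); R=R if R.shape==(3,3) else cv2.Rodrigues(R)[0]
    D=np.c_[n,np.ones(len(n))]@R.T; o=np.array(c["position"])
    return o+D*((z-o[2])/D[:,2])[:,None]
E
python3 - <<'E'
from h import *
for n,pts in(("top",[(158.35,187.65),(158.5,174.4),(166.3,190.8)]),("scene",[(406.25,205.7),(411.65,217.5),(396.3,203.9)])):
    P=ray(pts,eyes.get_calibration(n),.087)[:,:2]; print(n,P.round(4).tolist())
    for i in(1,2):
        v=P[i]-P[0]; print(np.hypot(*v).round(4),np.degrees(np.arctan2(v[1],v[0])).round(1))
c=eyes.get_calibration("top")
P=ray([(127+190/6.667,162+152/6.667),(127+228/6.667,162+168/6.667)],c,.124); v=P[1]-P[0]; print(P,np.degrees(np.arctan2(v[1],v[0])))
E
```

```text
top [[0.6224, 0.3098], [0.6688, 0.3084], [0.6096, 0.2834]]
0.0464 -1.8
0.0294 -115.9
scene [[0.6216, 0.3133], [0.6677, 0.3111], [0.6058, 0.285]]
0.0462 -2.7
0.0323 -119.1
[[0.62244433 0.31111255 0.124     ]
 [0.61292809 0.29251609 0.124     ]] -117.09989744932756
```

carry_out(series="0.0193 0.0515 0.002 2.17;0.0193 0.0515 0.002 2.17;0.0193 0.0515 0.002 2.17;0.0193 0.0515 0.002 2.17;0.0193 0.0515 0.002 2.17;0.0193 0.0515 0.002 2.17;0.0193 0.0515 0.002 2.17;0.0193 0.0515 0.002 2.17;0.0193 0.0515 0.002 2.17;0.0193 0.0515 0.002 2.17;0.0193 0.0515 0 2.17;0.0193 0.0515 0 2.17;0.0193 0.0515 0 2.17;0.0193 0.0515 0 2.17;0.0193 0.0515 0 2.17;0.0193 0.0515 0 2.17;0.0193 0.0515 0 2.17;0.0193 0.0515 0 2.17;0 0 0 0", jaw=1)

```text
time: 3.58
tool_pos: [0.6228, 0.3143, 0.235]
tcp_rot: [-2.673, -1.649, 0.0]
wrist_force: [0.2, -0.7, -0.4]
width: 1.001
grip_force: 0.0
```

carry_out(series="0 -0.0015 -0.04 0;0 -0.0015 -0.04 0;0 0 -0.025 0;0 0 -0.014 0;0 0 0 0", jaw=0)

```text
time: 4.2
tool_pos: [0.6218, 0.3067, 0.1162]
tcp_rot: [-2.677, -1.643, 0.003]
wrist_force: [-0.1, -0.0, 0.4]
width: 0.501
grip_force: 0.0
```

carry_out(series="0 0 0 0;0 0 0 0;0 0 0 0;0 0 0 0;0 0 0 0", jaw=-1, grip_force=40)

```text
time: 4.82
tool_pos: [0.6225, 0.3077, 0.1172]
tcp_rot: [2.677, 1.644, 0.0]
wrist_force: [1.1, -0.3, -0.5]
width: -0.003
grip_force: 0.0
```

```bash
python3 - <<'E'
from h import *
p,d,c=cam("scene"); print(bot.read_state()["tool_pos"],bot.read_state()["width"]); a=cv2.resize(p[165:255,350:470],(640,480),interpolation=cv2.INTER_CUBIC); cv2.imwrite("pics/s1.png",a)
E
```

```text
[0.62250046 0.30765427 0.11713513] 0.003364043732765819
```

View pics/s1.png

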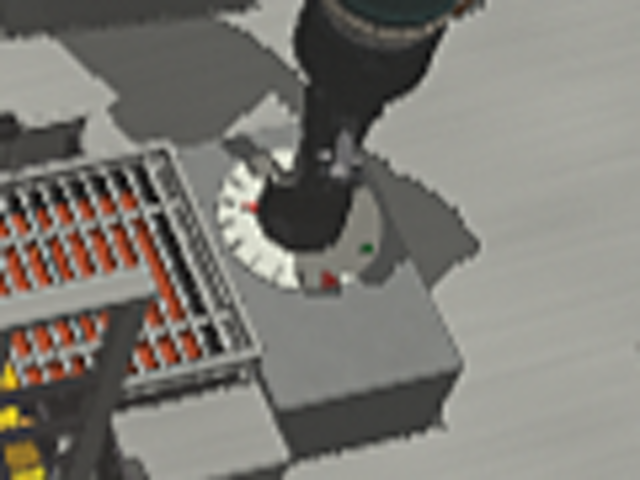

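```bash
python3 - <<'E'
from h import *
s=bot.read_state(); print(s["width"],s["grip_force"],s["wrist_force"],s["torque"],s["tool_pos"])
ims=[]
for n in("top","scene"):
    p,d,c=cam(n)
    g=lambda X:proj(X,c)
    R=cv2.Rodrigues(s["tcp_rot"])[0]; T=s["tool_pos"]
    big=cv2.resize(p,None,fx=8,fy=8,interpolation=cv2.INTER_CUBIC)
    for X,col in((T,(0,255,0)),(T+R@[0,0,.014],(255,0,255)),(T+R@[0,.02,0],(255,255,0)),(T+R@[0,-.02,0],(255,255,0)),(T+R@[0,0,-.05],(0,255,255))):
        u=(g(X)[0]*8+4).astype(int); cv2.circle(big,tuple(u.tolist()),4,col,-1)
    u=(g(T)[0]*8).astype(int); ims.append(big[u[1]-200:u[1]+200,u[0]-200:u[0]+200])
cv2.imwrite("pics/s2.png",np.hstack(ims))
E
```

```text
0.003364043732765819 0.0 [-0.3041907   0.88180038 -0.26530704] [-0.05397813 -0.01278916 -0.06339751] [0.62250046 0.30765427 0.11713513]
```

View pics/s2.png

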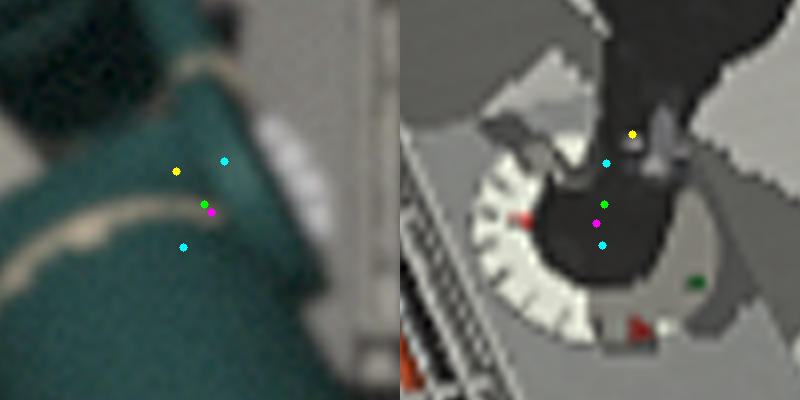

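```bash
python3 - <<'E'
from h import *
p,d,c=cam("scene"); W=cloud(d,c); s=bot.read_state()
u=proj(s["tool_pos"],c)[0].round().astype(int); print(u)
for r in range(u[1]-12,u[1]+12,2): print(r,[tuple(int(round(1000*v)) if v==v else -1 for v in W[r,k]) for k in range(u[0]-8,u[0]+9,4)], [int(p[r,k].mean()) for k in range(u[0]-8,u[0]+9,4)])
E
```

```text
[407 201]
189 [(504, 360, -1), (557, 332, 85), (628, 285, 204), (650, 280, 236), (655, 290, 240)] [124, 131, 42, 39, 58]
191 [(562, 314, 88), (567, 326, 89), (625, 291, 186), (636, 296, 200), (659, 290, 234)] [135, 127, 36, 39, 112]
193 [(570, 310, 90), (573, 324, 87), (630, 289, 184), (637, 298, 189), (666, 286, 236)] [81, 197, 36, 103, 106]
195 [(578, 307, 90), (580, 321, 87), (639, 284, 188), (659, 281, 217), (669, 286, 230)] [126, 233, 43, 41, 95]
197 [(581, 306, 83), (586, 318, 85), (650, 277, 195), (673, 271, 230), (675, 284, 228)] [123, 73, 41, 65, 86]
199 [(591, 301, 88), (615, 296, 125), (632, 296, 150), (674, 273, 221), (678, 284, 222)] [133, 88, 40, 48, 43]
201 [(607, 291, 103), (620, 295, 121), (624, 306, 122), (631, 316, 128), (633, 330, 124)] [54, 39, 42, 43, 34]
203 [(613, 288, 102), (623, 295, 113), (632, 303, 123), (633, 317, 119), (638, 328, 121)] [33, 41, 40, 40, 33]
205 [(619, 286, 100), (621, 300, 96), (630, 307, 107), (636, 317, 111), (628, 341, 88)] [37, 41, 40, 41, 113]
207 [(625, 284, 97), (625, 299, 91), (632, 308, 98), (636, 321, 98), (636, 337, 90)] [62, 51, 43, 43, 127]
209 [(628, 284, 89), (638, 291, 102), (640, 305, 99), (645, 316, 101), (643, 334, 90)] [165, 51, 44, 41, 125]
211 [(634, 281, 89), (646, 287, 103), (646, 302, 97), (649, 316, 95), (647, 333, 84)] [217, 72, 34, 99, 124]
```

carry_out(series="0 0 -0.002 0;0 0 0 0")

```text
time: 5.28
tool_pos: [0.6223, 0.3075, 0.1147]
tcp_rot: [-2.677, -1.644, 0.001]
wrist_force: [0.4, 0.6, -0.4]
width: -0.004
grip_force: 0.0
```

carry_out(series="0 0 -0.002 0;0 0 -0.002 0;0 0 0 0")

```text
time: 5.65
tool_pos: [0.6223, 0.3075, 0.1107]
tcp_rot: [-2.677, -1.644, 0.001]
wrist_force: [0.0, -0.7, 0.4]
width: -0.001
grip_force: 0.0
```

carry_out(series="0 0 0.05 0;0 0 0.05 0;0 0 0 0")

```text
time: 6.02
tool_pos: [0.626, 0.3092, 0.2182]
tcp_rot: [2.676, 1.643, 0.018]
wrist_force: [0.2, 0.3, 0.6]
width: -0.001
grip_force: 0.0
```

```bash
python3 - <<'E'
from h import *
s=bot.read_state(); T=s["tool_pos"]; print(T,s["width"])
p,d,c=cam("scene"); W=cloud(d,c)
m=(np.hypot(W[...,0]-T[0],W[...,1]-T[1])<.09)&(W[...,2]>.13)
q=W[m]; zs=np.arange(.13,.36,.01)
R=cv2.Rodrigues(s["tcp_rot"])[0]
for z in zs:
    k=q[(q[:,2]>=z)&(q[:,2]<z+.01)]
    if len(k): 
        t=(k-T)@R; print(z.round(3),len(k),"x",t[:,0].min().round(3),t[:,0].max().round(3),"y",t[:,1].min().round(3),t[:,1].max().round(3))
u=proj(T,c)[0].astype(int); cv2.imwrite("pics/s3.png",cv2.resize(p[u[1]-50:u[1]+40,u[0]-60:u[0]+60],(640,480),interpolation=cv2.INTER_CUBIC)); print(u)
E
```

```text
[0.62603941 0.30920162 0.21824702] -0.0012560404729002428
0.13 2 x -0.006 0.004 y 0.003 0.005
0.23 3 x -0.009 0.008 y 0.003 0.006
0.24 15 x -0.013 0.009 y -0.005 0.016
0.25 11 x -0.013 0.005 y -0.005 0.016
0.26 4 x -0.013 -0.013 y -0.006 0.011
0.27 3 x -0.013 -0.01 y 0.007 0.012
0.28 15 x -0.014 -0.0 y 0.006 0.031
0.29 10 x -0.017 0.012 y 0.013 0.037
0.3 20 x -0.019 0.015 y -0.014 0.045
0.31 19 x -0.02 0.015 y -0.009 0.06
0.32 58 x -0.021 0.015 y -0.003 0.064
0.33 45 x -0.02 0.017 y 0.01 0.061
0.34 36 x -0.021 0.015 y 0.013 0.045
0.35 19 x -0.012 0.007 y 0.027 0.04
[414 183]
```

View pics/s3.png

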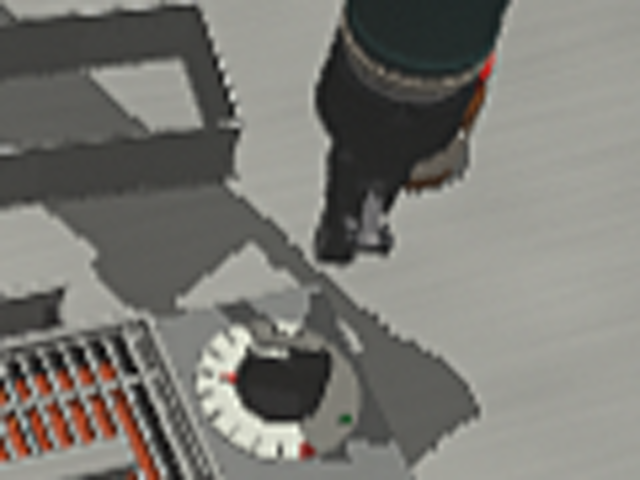

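carry_out(series="0 0 0 0;0 0 0 0;0 0 0 0")

```text
time: 6.45
tool_pos: [0.6218, 0.3073, 0.2094]
tcp_rot: [-2.677, -1.644, 0.004]
wrist_force: [-0.6, 0.4, -0.5]
width: -0.001
grip_force: 0.0
```

```bash
python3 - <<'E'
from h import *
s=bot.read_state(); T=s["tool_pos"]; print(T,s["width"],s["q"].round(4))
R=cv2.Rodrigues(s["tcp_rot"])[0]
p,d,c=cam("scene"); W=cloud(d,c)
big=cv2.resize(p,None,fx=8,fy=8,interpolation=cv2.INTER_CUBIC)
for zz,col in((.014,(255,0,255)),(0,(0,255,0)),(-.02,(0,255,255)),(-.059,(255,255,255))):
  for yy in(-.0145,.0145):
    for xx in(-.011,.011):
      u=(proj(T+R@[xx,yy,zz],c)[0]*8+4).astype(int); cv2.circle(big,tuple(u.tolist()),3,col,-1)
u=(proj(T,c)[0]*8).astype(int); cv2.imwrite("pics/s4.png",big[u[1]-300:u[1]+200,u[0]-300:u[0]+300])
u=u//8
for r in range(u[1]-10,u[1]+9): print(r,[(W[r,k]*1000).round().astype(int).tolist() for k in range(u[0]-4,u[0]+8,3)],[int(p[r,k].mean()) for k in range(u[0]-4,u[0]+8,3)])
E
```

```text
[0.62175907 0.30727736 0.20935712] -0.0013717335987959275 [0.4231 0.3042 1.5654 0.     1.2747 0.8924]
174 [[457, 419, 4], [458, 431, 1], [632, 290, 284], [629, 303, 275]] [160, 128, 38, 39]
175 [[459, 419, 1], [613, 298, 251], [632, 291, 278], [634, 300, 278]] [157, 69, 36, 94]
176 [[461, 419, -3], [618, 294, 255], [632, 292, 273], [656, 281, 309]] [158, 53, 37, 121]
177 [[466, 416, -2], [622, 292, 255], [650, 278, 298], [665, 275, 318]] [164, 62, 38, 46]
178 [[474, 411, 5], [622, 293, 249], [652, 278, 295], [665, 276, 314]] [143, 64, 39, 59]
179 [[473, 414, -3], [625, 293, 248], [659, 273, 302], [675, 269, 325]] [81, 68, 40, 52]
180 [[479, 409, 1], [623, 296, 239], [660, 273, 298], [673, 272, 316]] [89, 66, 39, 38]
181 [[480, 411, -5], [624, 296, 236], [634, 298, 248], [675, 271, 315]] [92, 53, 39, 56]
182 [[486, 407, -2], [626, 296, 233], [630, 303, 236], [631, 313, 233]] [92, 45, 32, 104]
183 [[494, 402, 5], [628, 295, 232], [635, 300, 238], [500, 435, 1]] [90, 70, 109, 146]
184 [[501, 397, 10], [496, 415, -4], [501, 423, 0], [505, 432, 2]] [86, 91, 174, 160]
185 [[-9223372036854775808, -9223372036854775808, -9223372036854775808], [501, 412, -2], [504, 422, -2], [508, 431, 1]] [87, 86, 141, 155]
186 [[502, 400, -1], [505, 410, -2], [511, 417, 4], [510, 431, -2]] [110, 112, 78, 158]
187 [[557, 353, 88], [558, 364, 85], [510, 420, -5], [511, 433, -9]] [133, 125, 86, 138]
188 [[558, 353, 84], [560, 364, 82], [515, 417, -2], [518, 427, -2]] [130, 70, 85, 77]
189 [[564, 350, 87], [567, 359, 87], [524, 411, 6], [526, 422, 4]] [131, 75, 75, 87]
190 [[565, 350, 82], [573, 355, 92], [575, 366, 90], [526, 423, -2]] [134, 76, 75, 91]
191 [[568, 349, 81], [575, 355, 90], [578, 364, 89], [532, 420, 1]] [135, 76, 78, 91]
192 [[575, 345, 87], [578, 354, 88], [582, 363, 89], [538, 416, 5]] [135, 78, 78, 90]<stdin>:12: RuntimeWarning: invalid value encountered in cast
```

View pics/s4.png

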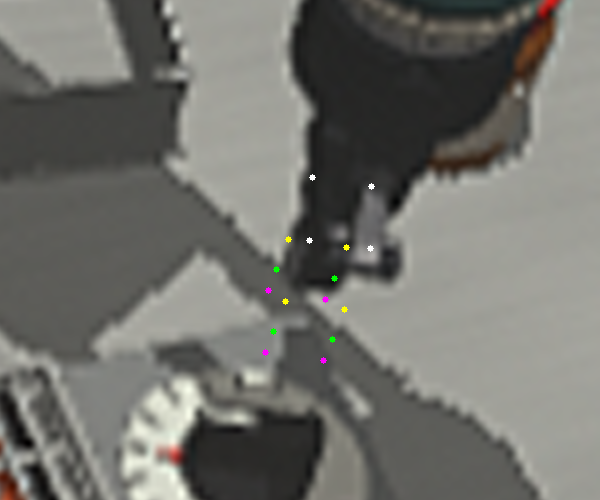

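The camera shows the shut fingertips at z≈0.232 when the reported TCP implies 0.195, so the reading is about 37 mm low. Closing on air over the knob fits that, so I'll grasp lower with the correction.

carry_out(series="0 0.003 -0.04 0;0 0 -0.04 0;0 0 -0.026 0;0 0 -0.01 0;0 0 -0.01 0;0 0 0 0", jaw=0)

```text
time: 7.25
tool_pos: [0.6226, 0.3107, 0.0851]
tcp_rot: [-2.677, -1.644, 0.0]
wrist_force: [-0.0, -0.7, 0.7]
width: 0.502
grip_force: 0.0
```

carry_out(series="0 0 0 0;0 0 0 0;0 0 0 0;0 0 0 0;0 0 0 0", jaw=-1, grip_force=40)

```text
time: 7.88
tool_pos: [0.6221, 0.3117, 0.0868]
tcp_rot: [-2.676, -1.643, -0.001]
wrist_force: [-4.8, 1.4, 4.1]
width: 0.179
grip_force: 41.6
```

carry_out(series="0 0 0.002 0;0 0 0 9.58;0 0 0 9.58;0 0 0 9.58;0 0 0 9.58;0 0 0 9.58;0 0 0 9.58;0 0 0 9.58;0 0 0 9.58;0 0 0 9.58;0 0 0 9.58;0 0 0 9.58;0 0 0 9.58;0 0 0 0;0 0 0 0")

```text
time: 9.75
tool_pos: [0.6234, 0.3126, 0.0869]
tcp_rot: [0.053, 3.139, 0.005]
wrist_force: [1.3, 7.1, -4.5]
width: 0.174
grip_force: 43.8
```

```bash
python3 - <<'E'
from h import *
s=bot.read_state(); r=s["tcp_rot"]; print("phi_y",2*np.degrees(np.arctan2(r[1],r[0]))-90, s["wrist_force"],s["torque"])
p,d,c=cam("scene"); 
b,g,r=[p[...,i].astype(int) for i in range(3)]
m=(r>90)&(r-g>40)&(r-b>40); m[:195]=0;m[225:]=0;m[:,:390]=0;m[:,425:]=0
print([(u,v,p[v,u].tolist()) for v,u in np.argwhere(m)])
cv2.imwrite("pics/s5.png",cv2.resize(p[175:235,367:447],(640,480),interpolation=cv2.INTER_CUBIC))
E
```

```text
phi_y 88.07085489402627 [ 1.27573288  7.11709451 -4.46248702] [ 1.25266654 -0.18605486  0.02123294]
[(np.int64(409), np.int64(212), [29, 31, 98]), (np.int64(410), np.int64(212), [48, 53, 107]), (np.int64(409), np.int64(213), [112, 120, 163]), (np.int64(410), np.int64(213), [52, 57, 122]), (np.int64(411), np.int64(215), [116, 124, 168]), (np.int64(410), np.int64(216), [107, 116, 168]), (np.int64(411), np.int64(216), [83, 91, 213]), (np.int64(410), np.int64(217), [84, 91, 159]), (np.int64(411), np.int64(217), [18, 22, 209]), (np.int64(412), np.int64(217), [36, 41, 203]), (np.int64(410), np.int64(218), [85, 92, 149]), (np.int64(411), np.int64(218), [52, 56, 175]), (np.int64(412), np.int64(218), [60, 62, 150])]
```

View pics/s5.png

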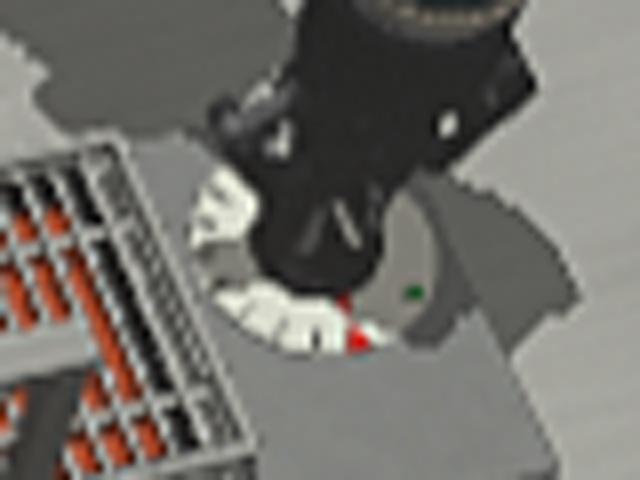

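carry_out(series="0 -0.001 0 0;0 0 0 0;0 0 0 0;0 0 0.03 0;0 0 0.05 0;0 0 0.06 0;-0.06 0 0.03 0;-0.06 0 0 0;-0.06 0 0 0;0 0 0 0", jaw=0)

```text
time: 11.05
tool_pos: [0.4426, 0.3089, 0.2548]
tcp_rot: [-0.049, -3.14, 0.001]
wrist_force: [0.3, -0.4, -0.4]
width: 0.501
grip_force: 0.0
```

```bash
python3 - <<'E'
from h import *
ims=[]
for n,x,y in(("top",157,187),("scene",407,207)):
    p,d,c=cam(n); ims.append(cv2.resize(p[y-25:y+25,x-30:x+30],(480,400),interpolation=cv2.INTER_CUBIC))
    b,g,r=[p[...,i].astype(float) for i in range(3)]
    w=np.clip(r-np.maximum(g,b)-25,0,None); M=np.zeros_like(w); M[y-20:y+14,x-16:x+16]=1; w*=M
    k,l,s,ce=cv2.connectedComponentsWithStats((w>0).astype(np.uint8))
    for i in range(1,k):
        m=l==i; vv,uu=np.nonzero(m); print(n,s[i,4],(uu*w[m]).sum()/w[m].sum(),(vv*w[m]).sum()/w[m].sum(),ray([((uu*w[m]).sum()/w[m].sum(),(vv*w[m]).sum()/w[m].sum())],c,.089)[0,:2].round(4))
cv2.imwrite("pics/k2.png",cv2.resize(np.hstack(ims),(800,334)))
E
```

```text
top 10 158.04858299595142 174.06477732793522 [0.6694 0.3094]
scene 7 409.70238095238096 212.27380952380952 [0.6488 0.3125]
scene 10 411.1664050235479 217.07692307692307 [0.6668 0.3093]
```

View pics/k2.png

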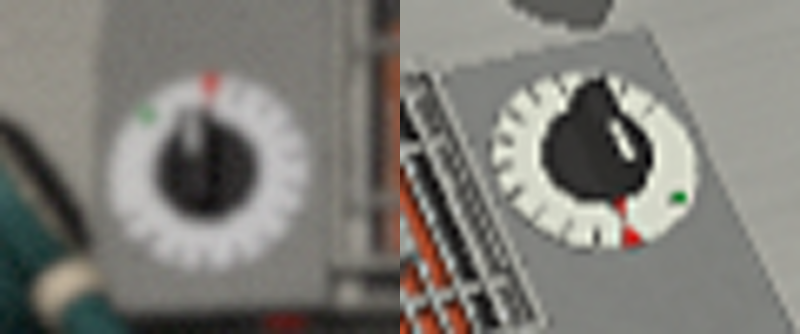

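carry_out(series="0.0107 -0.0228 -0.003 -9.02;0.0107 -0.0228 -0.003 -9.02;0.0107 -0.0228 -0.003 -9.02;0.0107 -0.0228 -0.003 -9.02;0.0107 -0.0228 -0.003 -9.02;0.0107 -0.0228 -0.003 -9.02;0.0107 -0.0228 -0.003 -9.02;0.0107 -0.0228 -0.003 -9.02;0.0107 -0.0228 -0.003 -9.02;0.0107 -0.0228 -0.003 -9.02;0 0 0 0;0 0 0 0", jaw=0.2)

```text
time: 12.65
tool_pos: [0.5544, 0.0815, 0.225]
tcp_rot: [-2.261, -2.181, -0.0]
wrist_force: [0.3, -0.3, -0.4]
width: 0.604
grip_force: 0.0
```

carry_out(series="-0.004 0 -0.045 0;0 0 -0.04 0;0 0 -0.02 0;0 0 0 0;0 0 0 0")

```text
time: 13.28
tool_pos: [0.5506, 0.0823, 0.1214]
tcp_rot: [2.26, 2.18, 0.003]
wrist_force: [-0.6, 0.4, -0.2]
width: 0.597
grip_force: 0.0
```

carry_out(series="0 0 0 0;0 0 0 0;0 0 0 0;0 0 0 0;0 0 0 0", jaw=-1, grip_force=80)

```text
time: 13.9
tool_pos: [0.55, 0.0818, 0.1214]
tcp_rot: [2.262, 2.179, 0.002]
wrist_force: [-3.2, -0.4, 6.0]
width: 0.16
grip_force: 77.8
```

carry_out(series="0 0 0.01 0;0 0 0.01 0;0 0 0.01 0;0 0 0.01 0;0 0 0.01 0;0 0 0.01 0;0 0 0.01 0;0 0 0.01 0;0 0 0.01 0;0 0 0.01 0;0 0 0.01 0;0 0 0 0;0 0 0 0")

```text
time: 15.52
tool_pos: [0.55, 0.0818, 0.2296]
tcp_rot: [2.262, 2.18, 0.001]
wrist_force: [5.2, 2.0, -6.0]
width: 0.161
grip_force: 80.6
```

```bash
python3 - <<'E'
from h import *
for n in("top","scene"):
    p,d,c=cam(n); W=cloud(d,c).reshape(-1,3)
    # rear strip of grid (wires) away from tool
    for nm,y0,y1 in(("L",.13,.22),("R",-.07,.02)):
        m=(W[:,0]>.61)&(W[:,0]<.70)&(W[:,1]>y0)&(W[:,1]<y1)&(W[:,2]>.095); q=W[m,2]; print(n,nm,len(q),np.percentile(q,[10,50,90]).round(4) if len(q) else 0)
    if n=="scene": cv2.imwrite("pics/s6.png",cv2.resize(p[160:290,270:440],(784,600),interpolation=cv2.INTER_CUBIC))
E
```

```text
top L 40 [0.1932 0.2107 0.2155]
top R 267 [0.2054 0.2122 0.2179]
scene L 285 [0.2089 0.2123 0.2163]
scene R 269 [0.2093 0.2128 0.2167]
```

View pics/s6.png

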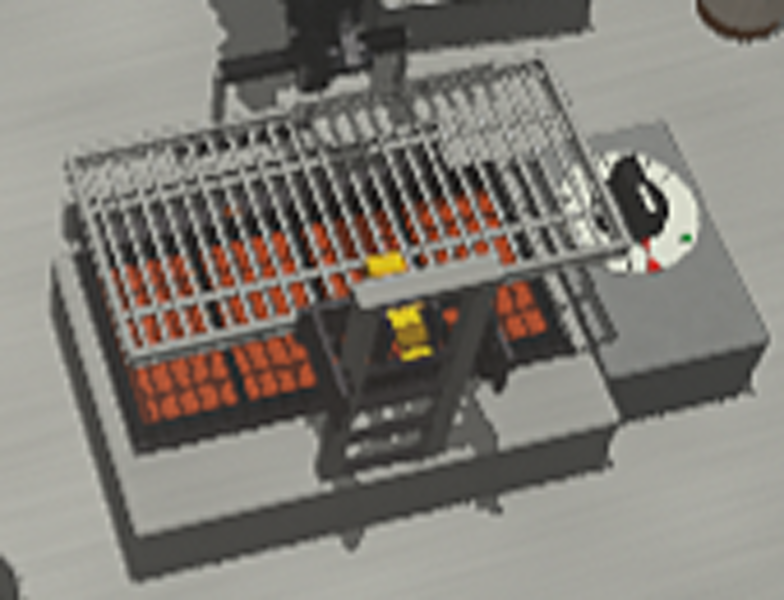

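carry_out(series="0 0 0.004 0;0 0 0.004 0;0 0 0 0;0 0 -0.004 0;0 0 -0.004 0;0 0 -0.004 0;0 0 -0.004 0;0 0 -0.004 0;0 0 -0.002 0;0 0 -0.002 0;0 0 0 0;0 0 0 0")

```text
time: 17.12
tool_pos: [0.55, 0.0818, 0.2134]
tcp_rot: [2.262, 2.18, 0.001]
wrist_force: [5.3, 1.9, -6.7]
width: 0.161
grip_force: 80.7
```

carry_out(series="0 0 -0.001 0;0 0 -0.001 0;0 0 0 0")

```text
time: 17.5
tool_pos: [0.55, 0.0818, 0.2118]
tcp_rot: [2.262, 2.18, 0.001]
wrist_force: [5.2, 2.1, -4.3]
width: 0.159
grip_force: 80.7
```

carry_out(series="0 0 -0.001 0;0 0 0 0;0 0 0 0")

```text
time: 17.88
tool_pos: [0.55, 0.0818, 0.2116]
tcp_rot: [2.262, 2.179, 0.002]
wrist_force: [3.5, 3.3, 0.1]
width: 0.162
grip_force: 81.1
```

carry_out(series="0 0 0 0;0 0 0 0;0 0 0.03 0;0 0 0.05 0;-0.05 0 0.0 9;-0.05 0 0 9;-0.04 0 0 9;0 0 -0.04 9;0 0 -0.05 9;0 0 -0.05 9;0 0 -0.05 9;0 0 -0.04 9;0 0 0 9;0 0 0 9;0 0 0 0", jaw=0)

```text
time: 19.75
tool_pos: [0.409, 0.0813, 0.0608]
tcp_rot: [-0.061, -3.14, 0.001]
wrist_force: [-0.4, -0.5, 0.1]
width: 0.501
grip_force: 0.0
```

```bash
python3 - <<'E'
from h import *
s=bot.read_state(); r=s["tcp_rot"]; print(s["tool_pos"],"phi_y",2*np.degrees(np.arctan2(r[1],r[0]))-90)
p,d,c=cam("scene"); W=cloud(d,c).reshape(-1,3)
m=(W[:,0]>.63)&(W[:,0]<.70)&(W[:,2]>.095)&(((W[:,1]>.13)&(W[:,1]<.22))|((W[:,1]>-.07)&(W[:,1]<.02))); print("grid",np.median(W[m,2]),m.sum())
C=p.reshape(-1,3).astype(int)
m=(W[:,0]>.42)&(W[:,0]<.55)&(W[:,1]>0)&(W[:,1]<.17)&(W[:,2]>.03)&(W[:,2]<.065)
q=W[m]; print(len(q),np.percentile(q[:,0],[2,10,25,50,75,98]).round(3),np.percentile(q[:,2],[10,50,90]).round(3))
m=(W[:,2]>.02)&(W[:,1]>.1)&(W[:,1]<.4)&(W[:,0]<.5)&(W[:,0]>.25)&(W[:,2]<.075); q=W[m]; print("pan",len(q),q.min(0).round(3) if len(q) else 0,q.max(0).round(3) if len(q) else 0)
for n,l in cakes(("scene","top")).items():
    for r in l: print(n,r)
E
```

```text
[0.40903925 0.0813345  0.0607711 ] phi_y -272.22256858169817
grid 0.19491868728836326 431
203 [0.459 0.484 0.487 0.49  0.492 0.496] [0.034 0.048 0.06 ]
pan 1108 [0.279 0.1   0.02 ] [0.499 0.4   0.075]
scene ([0.4619, -0.2864], -173.8, 0.0302, np.float64(0.107), 0.046, 303)
scene ([0.4471, -0.4012], -17.6, 0.0306, np.float64(0.108), 0.046, 311)
scene ([0.4168, -0.5373], -5.7, 0.0195, np.float64(0.117), 0.015, 131)
scene ([0.614, -0.2819], 18.3, 0.0303, np.float64(0.108), 0.044, 349)
scene ([0.6127, -0.3889], 1.7, 0.0301, np.float64(0.106), 0.045, 355)
top ([0.6112, -0.3733], -173.2, 0.0299, np.float64(0.104), 0.046, 293)
top ([0.6148, -0.2809], 19.0, 0.0301, np.float64(0.1), 0.047, 289)
top ([0.4584, -0.2854], -173.2, 0.0297, np.float64(0.101), 0.044, 304)
top ([0.4482, -0.4005], -18.2, 0.0293, np.float64(0.1), 0.043, 298)
top ([0.4099, -0.5362], 175.0, 0.0195, np.float64(0.115), 0.018, 136)
```

carry_out(series="0 0.001 -0.025 0;0 0 -0.027 0;0.01 0 0 0;0.01 0 0 0;0.01 0 0 0;0.01 0 0 0;0.01 0 0 0;0.008 0 0 0;0.006 0 0 0;0.006 0 0 0;0 0 0 0", jaw=-1)

```text
time: 21.28
tool_pos: [0.4805, 0.0828, 0.0091]
tcp_rot: [0.059, 3.14, 0.001]
wrist_force: [-0.6, 0.2, 0.2]
width: -0.001
grip_force: 0.0
```

```bash
python3 - <<'E'
from h import *
p,d,c=cam("scene"); W=cloud(d,c); s=bot.read_state(); R=cv2.Rodrigues(s["tcp_rot"])[0]; T=s["tool_pos"]
X=W.reshape(-1,3)
m=(X[:,0]>.42)&(X[:,0]<.56)&(X[:,1]>-.07)&(X[:,1]<.23)&(X[:,2]>.03)&(X[:,2]<.075)
for y0 in np.arange(-.07,.23,.03):
    q=X[m&(X[:,1]>y0)&(X[:,1]<y0+.03)]
    if len(q): print(y0.round(2),len(q),np.percentile(q[:,0],[5,25,50,75,95]).round(3))
big=cv2.resize(p,None,fx=6,fy=6,interpolation=cv2.INTER_CUBIC)
for xx in(-.154,-.154-.03):
    for yy in(-.056,.056):
        a=np.radians(-2.1); P=[.6624+xx*np.cos(a)-yy*np.sin(a),.0765+xx*np.sin(a)+yy*np.cos(a),.046]
        cv2.circle(big,tuple((proj(P,c)[0]*6+3).astype(int).tolist()),3,(255,0,255),-1)
cv2.circle(big,tuple((proj(T+[0,0,.023],c)[0]*6+3).astype(int).tolist()),3,(0,255,0),-1)
u=(proj([.5,.08,.1],c)[0]*6).astype(int); cv2.imwrite("pics/s7.png",big[u[1]-240:u[1]+240,u[0]-320:u[0]+320])
E
```

```text
-0.07 1 [0.522 0.522 0.522 0.522 0.522]
-0.04 4 [0.522 0.523 0.523 0.524 0.525]
-0.01 4 [0.523 0.524 0.525 0.53  0.542]
0.02 18 [0.493 0.496 0.504 0.522 0.528]
0.05 39 [0.482 0.488 0.492 0.497 0.526]
0.08 35 [0.486 0.49  0.496 0.501 0.528]
0.11 18 [0.493 0.5   0.502 0.527 0.529]
0.14 4 [0.525 0.527 0.528 0.53  0.531]
0.17 3 [0.529 0.529 0.529 0.531 0.533]
0.2 3 [0.53  0.532 0.534 0.535 0.537]
```

View pics/s7.png

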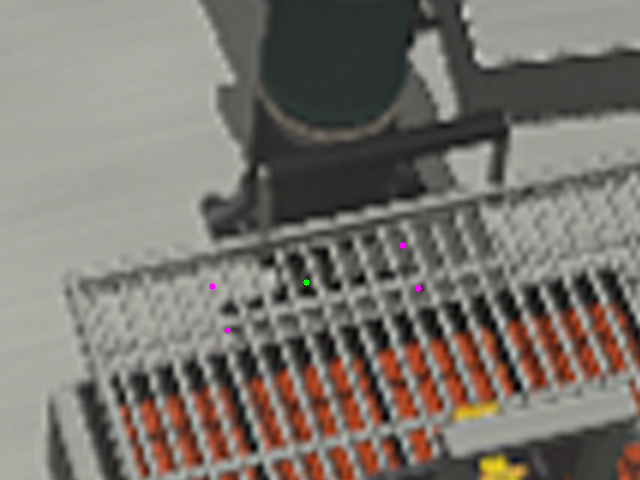

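carry_out(series="0.004 0 0 0;0.004 0 0 0;0.002 0 0 0;0 0 0 0")

```text
time: 21.82
tool_pos: [0.49, 0.0827, 0.009]
tcp_rot: [0.059, 3.141, 0.0]
wrist_force: [-0.2, -0.6, -0.1]
width: 0.002
grip_force: 0.3
```

carry_out(series="0.002 0 0 0;0.001 0 0 0;0 0 0 0")

```text
time: 22.2
tool_pos: [0.4921, 0.0825, 0.009]
tcp_rot: [-0.058, -3.14, 0.0]
wrist_force: [-3.1, -1.2, 2.0]
width: -0.005
grip_force: 1.7
```

carry_out(series="0.001 0 0 0;0.001 0 0 0;0 0 0 0")

```text
time: 22.58
tool_pos: [0.4921, 0.0826, 0.0086]
tcp_rot: [-0.058, -3.136, 0.0]
wrist_force: [-8.0, -0.6, 5.4]
width: 0.001
grip_force: 4.2
```

carry_out(series="-0.03 0 0 0;-0.04 0 0 0;-0.01 -0.01 0.06 -10;0 -0.05 0.06 -10;0 -0.05 0.06 -10;0 -0.05 0.02 -10;0 0 0 -10;0 0 0 0", jaw=0.6)

```text
time: 23.58
tool_pos: [0.4155, -0.0582, 0.1858]
tcp_rot: [1.379, 2.82, 0.002]
wrist_force: [0.3, 0.4, -0.0]
width: 0.803
grip_force: 0.0
```

```bash
python3 - <<'E'
from h import *
s=bot.read_state(); r=s["tcp_rot"]; print(s["tool_pos"],"phi_y",2*np.degrees(np.arctan2(r[1],r[0]))-90)
for n,l in cakes(("scene","top")).items():
    for r in l: print(n,r)
ims=[]
for n in("top","scene"):
    p,d,c=cam(n); W=cloud(d,c).reshape(-1,3)
    for nm,y0,y1 in(("L",.13,.22),("R",-.07,.02)):
        m=(W[:,0]>.61)&(W[:,0]<.70)&(W[:,1]>y0)&(W[:,1]<y1)&(W[:,2]>.15); q=W[m]; print(n,nm,len(q),np.median(q,0).round(4))
    m=(W[:,2]>.185)&(W[:,2]<.222)&(W[:,0]>.5)&(W[:,0]<.74)&(W[:,1]<.3)&(W[:,1]>-.15); q=W[m,:2].astype(np.float32)
    print(n,"gridrect",cv2.minAreaRect(q))
p,d,c=cam("scene"); cv2.imwrite("pics/s8.png",cv2.resize(p[150:350,150:430],(784,560),interpolation=cv2.INTER_CUBIC))
E
```

```text
[ 0.41553301 -0.05815333  0.18584877] phi_y 37.88362056398644
scene ([0.4617, -0.2867], -173.7, 0.0301, np.float64(0.105), 0.047, 302)
scene ([0.4474, -0.4016], -18.3, 0.0307, np.float64(0.107), 0.045, 308)
scene ([0.4179, -0.5375], -5.4, 0.0199, np.float64(0.114), 0.015, 129)
scene ([0.6146, -0.2817], 18.5, 0.0302, np.float64(0.108), 0.046, 349)
scene ([0.6139, -0.3725], -173.0, 0.0305, np.float64(0.105), 0.045, 353)
top ([0.611, -0.371], -171.7, 0.0301, np.float64(0.103), 0.046, 292)
top ([0.6139, -0.2812], 19.2, 0.0303, np.float64(0.1), 0.048, 293)
top ([0.4584, -0.2854], -173.1, 0.0304, np.float64(0.102), 0.045, 306)
top ([0.4482, -0.4005], -17.8, 0.0295, np.float64(0.102), 0.045, 304)
top ([0.4094, -0.5356], 174.9, 0.0191, np.float64(0.111), 0.016, 140)
top L 289 [0.6589 0.1734 0.1946]
top R 246 [ 0.6636 -0.0292  0.1948]
top gridrect ((0.6452722549438477, 0.07918500155210495), (0.3313879072666168, 0.18969610333442688), 87.79167938232422)
scene L 260 [0.658  0.1746 0.1949]
scene R 264 [ 0.664  -0.0257  0.195 ]
scene gridrect ((0.6466289162635803, 0.07796864956617355), (0.33314114809036255, 0.1905139982700348), 87.80540466308594)
```

View pics/s8.png

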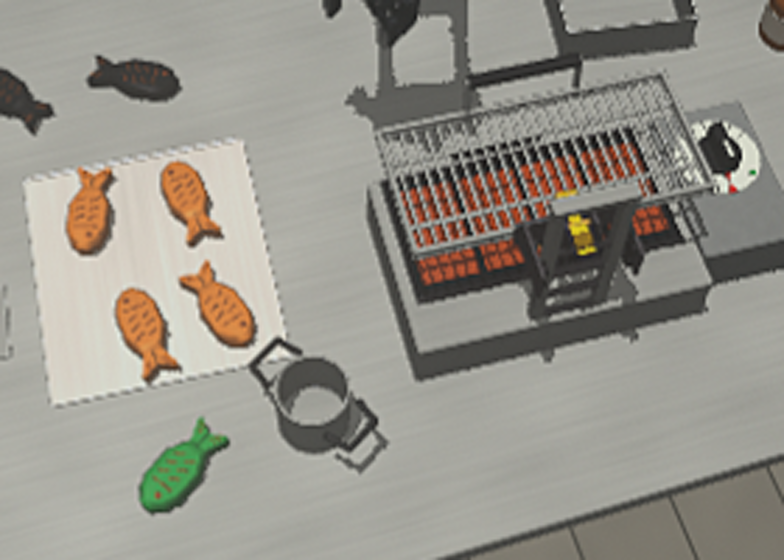

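carry_out(series="0.017 -0.0185 -0.005 -9.08;0.017 -0.0185 -0.005 -9.08;0.017 -0.0185 -0.005 -9.08;0.017 -0.0185 -0.005 -9.08;0.017 -0.0185 -0.005 -9.08;0.017 -0.0185 -0.005 -9.08;0.017 -0.0185 -0.005 -9.08;0.017 -0.0185 -0.005 -9.08;0.017 -0.0185 -0.005 -9.08;0.017 -0.0185 -0.005 -9.08;0.017 -0.0185 -0.005 -9.08;0.017 -0.0185 -0.005 -9.08;0 0 0 0;0 0 0 0", jaw=0.6)

```text
time: 25.58
tool_pos: [0.6182, -0.2783, 0.1244]
tcp_rot: [-3.097, -0.521, 0.002]
wrist_force: [-0.1, 0.4, -0.1]
width: 0.802
grip_force: 0.0
```

carry_out(series="0.0005 -0.001 -0.05 0;0 0 -0.05 0;0 0 -0.025 0;0 0 -0.013 0;0 0 0 0;0 0 0 0")

```text
time: 26.32
tool_pos: [0.6204, -0.2809, -0.011]
tcp_rot: [3.097, 0.517, 0.004]
wrist_force: [0.9, 0.2, 0.5]
width: 0.794
grip_force: 0.0
```

carry_out(series="0 0 0 0;0 0 0 0;0 0 0 0;0 0 0 0", jaw=-1, grip_force=40)

```text
time: 26.82
tool_pos: [0.6206, -0.2811, -0.0109]
tcp_rot: [3.097, 0.516, 0.004]
wrist_force: [-0.7, 0.9, 6.7]
width: 0.554
grip_force: 43.3
```

carry_out(series="0 0 0.02 0;0 0 0.05 0;0 0 0.05 0;0 0 0.06 0;0 0 0.057 0;0.0022 0.047 0 -2.1;0.0022 0.047 0 -2.1;0.0022 0.047 0 -2.1;0.0022 0.047 0 -2.1;0.0022 0.047 0 -2.1;0.0022 0.047 0 -2.1;0.0022 0.047 0 -2.1;0.0022 0.047 0 -2.1;0.0022 0.047 0 -2.1;0.0022 0.047 0 -2.1;0 0 0 0;0 0 0 0")

```text
time: 28.95
tool_pos: [0.6408, 0.1894, 0.2245]
tcp_rot: [3.14, -0.056, 0.0]
wrist_force: [0.3, -0.2, -0.5]
width: 0.556
grip_force: 42.5
```

carry_out(series="0.001 0 -0.02 0;0 0 -0.014 0;0 0 -0.008 0;0 0 0 0;0 0 0 0")

```text
time: 29.58
tool_pos: [0.6422, 0.1894, 0.1818]
tcp_rot: [-3.141, 0.058, 0.0]
wrist_force: [0.8, -0.1, -0.7]
width: 0.554
grip_force: 42.7
```

carry_out(series="0 0 0 0;0 0 0 0;0 0 0.03 0;0 0 0.05 0;0 -0.05 0 0;0 -0.06 0 0;0 -0.06 0 0;0 -0.06 0 0;0 -0.06 0 0;0 0 0 0", jaw=0.36)

```text
time: 30.82
tool_pos: [0.6419, -0.1049, 0.2623]
tcp_rot: [3.14, -0.066, 0.001]
wrist_force: [-0.2, 0.6, -0.0]
width: 0.677
grip_force: 0.0
```

```bash
cat > chk.py <<'E'
from h import *
s=bot.read_state(); r=s["tcp_rot"]; print(s["time"],s["tool_pos"],"phi_y",2*np.degrees(np.arctan2(r[1],r[0]))-90)
for zr in((.012,.05),(.2,.24)):
  for n,l in cakes(("scene","top"),zr).items():
    for r in l:
        if abs(r[2]-.02)>.003: print(n,r, ((np.array(r[0])-[.6324,.0777])@np.array([[.9993,.0366],[-.0366,.9993]])).round(4) if zr[0]>.1 else "")
E
python3 chk.py
```

```text
30.825 [ 0.64187756 -0.10492576  0.2622842 ] phi_y -92.40538663414634
scene ([0.461, -0.2867], -173.8, 0.0309, np.float64(0.104), 0.045, 303) 
scene ([0.4477, -0.4017], -18.2, 0.0299, np.float64(0.108), 0.044, 311) 
scene ([0.614, -0.3728], -172.8, 0.0301, np.float64(0.105), 0.045, 352) 
top ([0.6119, -0.3709], -171.6, 0.0302, np.float64(0.104), 0.044, 294) 
top ([0.4577, -0.2852], -173.3, 0.0302, np.float64(0.1), 0.044, 304) 
top ([0.4481, -0.4002], -17.9, 0.0301, np.float64(0.102), 0.044, 304) 
scene ([0.6364, 0.1876], -2.0, 0.2206, np.float64(0.107), 0.047, 370) [-0.    0.11]
top ([0.6354, 0.1873], -1.5, 0.2198, np.float64(0.108), 0.046, 406) [-0.001   0.1096]
```

carry_out(series="-0.0057 -0.0446 -0.015 1.63;-0.0057 -0.0446 -0.015 1.63;-0.0057 -0.0446 -0.02 1.63;-0.0057 -0.0446 -0.03 1.63;-0.0057 -0.0446 -0.04 1.63;-0.0055 -0.0446 -0.04 1.63;0 0 -0.04 0;0 0 0 0;0 0 0 0", jaw=0.6)

```text
time: 32.15
tool_pos: [0.6096, -0.367, 0.0635]
tcp_rot: [3.134, 0.214, 0.002]
wrist_force: [1.0, -0.2, 0.5]
width: 0.799
grip_force: 0.0
```

carry_out(series="-0.0015 -0.0055 -0.03 0;0 0 -0.03 0;0 0 -0.0135 0;0 0 0 0;0 0 0 0")

```text
time: 32.78
tool_pos: [0.6082, -0.3741, -0.0092]
tcp_rot: [3.132, 0.211, 0.004]
wrist_force: [-0.1, -0.5, 0.3]
width: 0.8
grip_force: 0.0
```

carry_out(series="0 0 0 0;0 0 0 0;0 0 0 0;0 0 0 0", jaw=-1)

```text
time: 33.28
tool_pos: [0.6079, -0.3743, -0.0095]
tcp_rot: [3.133, 0.21, 0.004]
wrist_force: [-0.3, 1.4, 6.2]
width: 0.558
grip_force: 43.5
```

carry_out(series="0 0 0.02 0;0 0 0.05 0;0 0 0.05 0;0 0 0.06 0;0 0 0.055 0;0.0019 0.0444 0 -0.89;0.0019 0.0444 0 -0.89;0.0019 0.0444 0 -0.89;0.0019 0.0444 0 -0.89;0.0019 0.0444 0 -0.89;0.0019 0.0444 0 -0.89;0.0019 0.0444 0 -0.89;0.0019 0.0444 0 -0.89;0.0019 0.0444 0 -0.89;0.0019 0.0444 0 -0.89;0.0019 0.0444 0 -0.89;0 0 0 0;0 0 0 0")

```text
time: 35.52
tool_pos: [0.6273, 0.1146, 0.224]
tcp_rot: [3.14, -0.056, 0.0]
wrist_force: [0.6, -0.3, -1.1]
width: 0.553
grip_force: 42.7
```

carry_out(series="0.001 -0.001 -0.02 0;0 0 -0.013 0;0 0 -0.008 0;0 0 0 0;0 0 0 0")

```text
time: 36.15
tool_pos: [0.6285, 0.1136, 0.1822]
tcp_rot: [-3.141, 0.058, 0.0]
wrist_force: [-0.2, 0.3, -1.1]
width: 0.553
grip_force: 42.8
```

carry_out(series="0 0 0 0;0 0 0 0;0 0 0.03 0;0 0 0.05 0;0 -0.05 0 0;0 -0.06 0 0;0 -0.06 0 0;0 -0.06 0 0;0 0 0 0", jaw=0.36)

```text
time: 37.28
tool_pos: [0.6282, -0.1205, 0.2627]
tcp_rot: [3.14, -0.066, 0.0]
wrist_force: [-0.2, 1.7, -0.3]
width: 0.684
grip_force: 0.0
```

```bash
python3 chk.py
```

```text
37.275 [ 0.62823442 -0.12051002  0.2626666 ] phi_y -92.40804548924568
scene ([0.4616, -0.2865], -173.3, 0.0302, np.float64(0.102), 0.046, 299) 
scene ([0.4479, -0.4014], -18.2, 0.0301, np.float64(0.106), 0.045, 313) 
top ([0.458, -0.2856], -173.0, 0.0298, np.float64(0.102), 0.044, 306) 
top ([0.448, -0.4005], -17.7, 0.0302, np.float64(0.103), 0.044, 299) 
scene ([0.6371, 0.1879], -2.1, 0.2208, np.float64(0.105), 0.049, 366) [0.0007 0.1103]
scene ([0.6361, 0.1095], 176.6, 0.2206, np.float64(0.113), 0.052, 373) [0.0025 0.0319]
top ([0.6331, 0.1119], 178.6, 0.22, np.float64(0.108), 0.048, 405) [-0.0006  0.0342]
top ([0.6347, 0.1873], -1.6, 0.2196, np.float64(0.108), 0.047, 402) [-0.0017  0.1096]
```

carry_out(series="-0.0288 -0.0277 -0.015 1.47;-0.0288 -0.0277 -0.015 1.47;-0.0288 -0.0277 -0.02 1.47;-0.0288 -0.0277 -0.03 1.47;-0.0288 -0.0277 -0.04 1.47;-0.0288 -0.0277 -0.04 1.47;0 0 -0.04 0;0 0 0 0;0 0 0 0", jaw=0.6)

```text
time: 38.6
tool_pos: [0.4573, -0.2819, 0.064]
tcp_rot: [3.135, 0.187, 0.003]
wrist_force: [0.6, -0.3, 0.5]
width: 0.8
grip_force: 0.0
```

carry_out(series="-0.002 -0.0045 -0.03 0;0 0 -0.03 0;0 0 -0.0135 0;0 0 0 0;0 0 0 0")

```text
time: 39.22
tool_pos: [0.4552, -0.2875, -0.0093]
tcp_rot: [3.134, 0.185, 0.003]
wrist_force: [0.7, 0.4, 0.7]
width: 0.803
grip_force: 0.0
```

carry_out(series="0 0 0 0;0 0 0 0;0 0 0 0;0 0 0 0", jaw=-1)

```text
time: 39.72
tool_pos: [0.4549, -0.2875, -0.0095]
tcp_rot: [3.135, 0.184, 0.003]
wrist_force: [0.2, 1.1, 7.5]
width: 0.543
grip_force: 42.9
```

carry_out(series="0 0 0.02 0;0 0 0.05 0;0 0 0.05 0;0 0 0.06 0;0 0 0.055 0;0.0285 0.0279 0 -1.47;0.0285 0.0279 0 -1.47;0.0285 0.0279 0 -1.47;0.0285 0.0279 0 -1.47;0.0285 0.0279 0 -1.47;0.0285 0.0279 0 -1.47;0 0.04 0 0;0 0.04 0 0;0 0.04 0 0;0 0.04 0 0;0 0 0 0;0 0 0 0")

```text
time: 41.85
tool_pos: [0.6244, 0.0403, 0.2237]
tcp_rot: [3.14, -0.057, -0.001]
wrist_force: [-0.1, -0.4, -1.4]
width: 0.553
grip_force: 42.0
```

carry_out(series="0.0015 -0.0005 -0.02 0;0 0 -0.013 0;0 0 -0.008 0;0 0 0 0;0 0 0 0")

```text
time: 42.48
tool_pos: [0.6263, 0.0399, 0.1828]
tcp_rot: [-3.141, 0.058, 0.0]
wrist_force: [0.4, -0.0, -1.1]
width: 0.557
grip_force: 42.1
```

carry_out(series="0 0 0 0;0 0 0 0;0 0 0.03 0;0 0 0.05 0;0 -0.05 0 0;0 -0.06 0 0;0 -0.06 0 0;0 0 0 0", jaw=0.36)

```text
time: 43.48
tool_pos: [0.626, -0.1342, 0.2632]
tcp_rot: [3.139, -0.066, 0.001]
wrist_force: [0.0, 0.7, -0.2]
width: 0.68
grip_force: 0.0
```

```bash
python3 chk.py
```

```text
43.475 [ 0.6259684  -0.13418141  0.26320558] phi_y -92.39508972463473
scene ([0.4489, -0.4023], -18.3, 0.0304, np.float64(0.107), 0.044, 311) 
top ([0.4479, -0.4001], -17.7, 0.0298, np.float64(0.102), 0.045, 305) 
scene ([0.6366, 0.1874], -2.6, 0.2206, np.float64(0.108), 0.047, 367) [0.0002 0.1098]
scene ([0.6358, 0.1097], 176.3, 0.221, np.float64(0.114), 0.052, 374) [0.0022 0.0321]
scene ([0.6324, 0.0374], 177.3, 0.221, np.float64(0.106), 0.048, 380) [ 0.0015 -0.0403]
top ([0.6307, 0.0376], 177.4, 0.2197, np.float64(0.109), 0.045, 394) [-0.0002 -0.0401]
top ([0.6324, 0.1119], 178.4, 0.2194, np.float64(0.107), 0.047, 404) [-0.0013  0.0342]
top ([0.6352, 0.1875], -1.6, 0.2199, np.float64(0.108), 0.046, 405) [-0.0012  0.1098]
```

carry_out(series="-0.0247 -0.0384 -0.015 -2.27;-0.0247 -0.0384 -0.015 -2.27;-0.0247 -0.0384 -0.02 -2.27;-0.0247 -0.0384 -0.03 -2.27;-0.0247 -0.0384 -0.03 -2.27;-0.0247 -0.0384 -0.03 -2.27;-0.0247 -0.0384 -0.03 -2.27;0 0 -0.03 0;0 0 0 0;0 0 0 0", jaw=0.6)

```text
time: 44.92
tool_pos: [0.4547, -0.3981, 0.0641]
tcp_rot: [3.103, -0.488, 0.002]
wrist_force: [0.0, -0.0, 0.1]
width: 0.801
grip_force: 0.0
```

carry_out(series="-0.0015 -0.004 -0.03 0;0 0 -0.03 0;0 0 -0.0135 0;0 0 0 0;0 0 0 0")

```text
time: 45.55
tool_pos: [0.4531, -0.4035, -0.0088]
tcp_rot: [3.102, -0.49, 0.003]
wrist_force: [0.5, -0.5, 0.4]
width: 0.799
grip_force: 0.0
```

carry_out(series="0 0 0 0;0 0 0 0;0 0 0 0;0 0 0 0", jaw=-1)

```text
time: 46.05
tool_pos: [0.4529, -0.4036, -0.0088]
tcp_rot: [3.102, -0.491, 0.004]
wrist_force: [-0.5, 0.9, 6.3]
width: 0.551
grip_force: 43.4
```

carry_out(series="0 0 0.02 0;0 0 0.05 0;0 0 0.05 0;0 0 0.06 0;0 0 0.054 0;0.04 0.03 0 2;0.04 0.04 0 2;0.035 0.045 0 2;0.035 0.045 0 2;0.03 0.045 0 2;0 0.045 0 2;0 0.045 0 2;0 0.045 0 2;0 0.031 0 0;0 0 0 0;0 0 0 0")

```text
time: 48.05
tool_pos: [0.6316, -0.0322, 0.2241]
tcp_rot: [3.14, -0.054, 0.0]
wrist_force: [0.3, -0.3, 0.3]
width: 0.552
grip_force: 42.5
```

carry_out(series="0.0015 -0.001 -0.02 0;0 0 -0.013 0;0 0 -0.008 0;0 0 0 0;0 0 0 0")

```text
time: 48.68
tool_pos: [0.6332, -0.033, 0.182]
tcp_rot: [-3.141, 0.055, 0.001]
wrist_force: [-0.7, -0.4, -1.1]
width: 0.553
grip_force: 42.5
```

carry_out(series="0 0 0 0;0 0 0 0;0 0 0.03 0;0 0 0.05 0;0 -0.05 0.02 0;-0.03 -0.06 0 0;-0.03 -0.06 0 0;-0.03 -0.06 0 0;0 -0.06 0 0;0 0 0 0", jaw=0.36)

```text
time: 49.92
tool_pos: [0.5485, -0.3145, 0.2825]
tcp_rot: [3.14, -0.063, 0.0]
wrist_force: [0.2, 1.1, -0.6]
width: 0.684
grip_force: 0.0
```

```bash
python3 chk.py; python3 - <<'E'
from h import *
ims=[]
for n,(a,b,e,f) in(("scene",(160,280,260,440)),("top",(100,220,130,310))):
    p,d,c=cam(n); ims.append(cv2.resize(p[a:b,e:f],(800,300) if 0 else (400,300 if n=="scene" else 267),interpolation=cv2.INTER_CUBIC))
    if n=="scene":
        W=cloud(d,c).reshape(-1,3)
        m=(W[:,0]>.5)&(W[:,0]<.56)&(W[:,1]>-.05)&(W[:,1]<.2)&(W[:,2]>.02)&(W[:,2]<.06); print("drawer",m.sum(),np.percentile(W[m,0],[5,50,95]).round(3))
ims[1]=cv2.resize(ims[1],(400,300)); cv2.imwrite("pics/end.png",cv2.resize(np.hstack(ims),(800,300)))
E
```

```text
49.925 [ 0.5484752  -0.31445814  0.2824542 ] phi_y -92.28459079057866
scene ([0.6359, 0.1866], -2.0, 0.2206, np.float64(0.106), 0.048, 372) [-0.0005  0.109 ]
scene ([0.6356, 0.1101], 176.4, 0.2207, np.float64(0.113), 0.052, 379) [0.002  0.0325]
scene ([0.632, 0.0373], 177.2, 0.2205, np.float64(0.107), 0.046, 387) [ 0.0011 -0.0404]
scene ([0.628, -0.0341], -3.1, 0.2205, np.float64(0.108), 0.047, 396) [-0.0003 -0.1119]
top ([0.6301, 0.0381], 178.2, 0.2199, np.float64(0.108), 0.049, 401) [-0.0008 -0.0397]
top ([0.6333, 0.1117], 178.8, 0.2196, np.float64(0.109), 0.048, 410) [-0.0003  0.034 ]
top ([0.6191, -0.0345], 178.4, 0.22, np.float64(0.108), 0.045, 405) [-0.0092 -0.1126]
top ([0.6356, 0.187], -1.4, 0.2195, np.float64(0.107), 0.047, 408) [-0.0008  0.1093]
drawer 25 [0.508 0.511 0.52 ]
```

View pics/end.png

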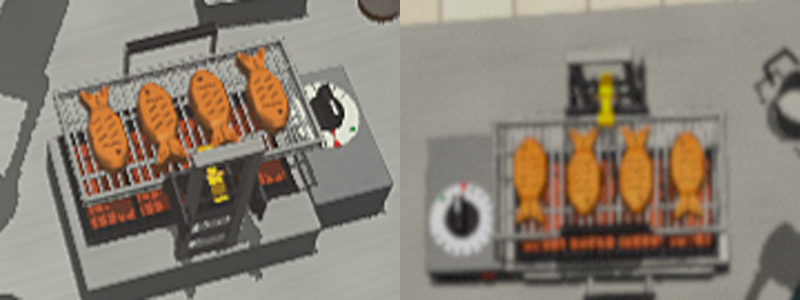

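The final pictures show all four cakes flat and side by side on the raised grid (wires at about z 0.195). The pointer is at zero and the drawer is home.

```bash
python3 -c "
from workcell import bot
print(bot.finish_job())"
```

```text
the job is handed in; nothing more can be done
None
```

I handed the job in at about 50 s, with no verdict returned: the timer is at zero to within a degree or two, the grid rests on the top rung, all four fish cakes lie flat side by side on it, the crumb drawer is fully home, and I moved nothing else on the bench.

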